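Bleed the specimen lift down and slide the carrier home under the microscope

TASK

Crack the red release valve open a fraction of a turn so that the lift platform sinks slowly, about a centimetre a second and never faster than 2 cm/s, all the way down to its lowest position, without pressing on the platform, and then close the valve fully again. Once the platform is down, slide the specimen carrier across onto the microscope stage until it meets the brass stop, seat it with a short steady push of about 10 N (at least 5, never over 20 N on the stop), and leave it there, flat. Leave the other things on the bench where they are.

Things in the scene. Friction and masses are not known exactly. Their poses are not given: they have to be found in the camera images.
- station: Fixed base carrying a white/navy microscope and a blue hydraulic lift. Origin on the table, z up; position and yaw vary. In its frame (mm): the lift is at x 0, y 130; the black stage at x 0, y 45 to -125, top 88 high; the carrier slides along -y. Microscope column at y -190 to -240, to 326 high; lens barrel, radius 30, over x 0, y -95, lowest point 239; arm above 320. Valve axis at x -125, y 130.
- valve_grip (a point): Centre of the release valve's red bar handle, on its vertical axis, 125 mm above the table. The bar is 64 mm long, 12 mm thick, 26 mm high (112 to 138 mm above the table); below it a spindle 11 mm thick, and a brass collar (34 mm wide, top at 86 mm) on a blue pump block 70 x 70 mm, 74 mm high. The bar lies along this frame's x axis, which turns with it. Turning takes about 0.12 N m.
- valve (a joint): Valve angle, rad. 0 = closed on its seat; opens anticlockwise seen from above, to 1.7. Starts at 0 to 0.05, stays where left. The platform begins to sink somewhere from about 0.05 to 1.4 rad (unknown each time: load and seat wear); past that the speed grows by 7 to 10 mm/s per 0.1 rad; closing slows and stops it.
- platform (a joint): Height of the lift platform above its lowest position, m; starts at about 0.045; 0 = fully down, resting on its end stop. Fully down its top is 90 mm above the table, 2 mm above the stage, with a 5 mm gap between the two.
- platform_top (a point): Centre of the platform's top face: aluminium, 90 mm (x) by 160 mm (y) in the station's frame, with rails 8 mm high along both long sides and a lip 8 mm high at its +y end.
- carrier_post (a point): Centre of the square orange post (20 x 20 mm, sides along the station's axes) for pushing or gripping the carrier. The post spans 12 to 50 mm above the carrier's underside, this point 31 mm. The carrier: loose grey plate 74 x 150 x 12 mm, 0.36 to 0.56 kg, on the platform between its rails (2 mm play each side; stage rails 3 mm, flared). Post is 137 mm behind the nose, near the plate's station +y end.
- carrier_nose (a point): Middle of the carrier's leading end face (its station -y end), 6 mm above its underside.
- stop_face (a point): Point on the face of the brass stop (50 mm wide, 16 mm high, at the -y end of the stage) that the carrier's nose must meet, 6 mm above the stage. Its frame is parallel to the station's: the carrier is home when the nose lies at y = 0 of this frame, the gap before that is along its +y. The stop is rigid. Sliding the carrier takes 1.5 to 5 N.
- tape_roll: Bystander to leave alone: yellow tape roll; origin at the centre of its underside.
- dropper: Bystander to leave alone: amber dropper bottle; origin at the centre of its underside.
- canister: Bystander to leave alone: black lens canister; origin at the centre of its underside.
- slide_box: Bystander to leave alone: blue slide box; origin at the centre of its underside.
- driver: Bystander to leave alone: screwdriver; origin at the centre of its underside.
- mug: Bystander to leave alone: white mug; origin at the centre of its underside.
- lens_cap: Bystander to leave alone: black lens cap; origin at the centre of its underside.
Mind the look-alikes: they are no part of the job. There is more than one size of the part that bears carrier_post; the job needs the middle-sized.

How it is judged:
On the way, in this order (a step that is already met when the one before it is completed fails the run):
1. the valve is cracked open and the platform has begun to sink (value of joint valve above 0.08 rad and value of joint platform below 0.04 m), for 0.05 s.
2. the platform is all the way down (value of joint platform below 0.002 m), for 0.2 s.
3. the carrier is home against the stop and is pressed on it with at least 5 N (y of carrier_nose in the frame of stop_face between -0.004 and 0.0015 m and x of carrier_nose in the frame of stop_face between -0.006 and 0.006 m and z of carrier_nose in the frame of stop_face between -0.003 and 0.003 m and contact force between carrier and stop above 5 N), for 0.2 s.
At the end, for the whole second after the job is handed in: Platform within 2 mm of its lowest position, valve closed to within 0.12 rad of its seat, carrier flat on the stage (tilt under 0.04 rad, within 3 mm of stage height), at rest, its nose within 1.5 mm of the stop and within 6 mm sideways (value of joint platform below 0.002 m and value of joint valve below 0.12 rad and y of carrier_nose in the frame of stop_face between -0.004 and 0.0015 m and x of carrier_nose in the frame of stop_face between -0.006 and 0.006 m and z of carrier_nose in the frame of stop_face between -0.003 and 0.003 m and angle between carrier_nose's own z axis and vertical below 0.04 rad and linear speed of carrier below 0.01 m/s); the robot touches nothing.
It fails at once if the platform sinks faster than 20 mm/s (velocity of joint platform below -0.02 m/s).
It fails at once if the carrier presses the stop with more than 20 N (contact force between carrier and stop above 20 N).
It fails at once if the robot presses on the platform (over 8 N) (contact force between any of the arm, the fingers and platform above 8 N).
It fails at once if the carrier is tipped more than 0.15 rad (angle between carrier_nose's own z axis and vertical above 0.15 rad).
It fails at once if another thing on the bench is moved more than 30 mm (distance of any of tape_roll, dropper, canister, slide_box, driver, mug, lens_cap from where it was at the start of the episode above 0.03 m).
It also fails if it takes over 72 s, if anything falls off the work surface, if the arm or the gripper's body presses on something with over 40 N, if the wrist force passes 120 N, or if a joint passes its speed limit or range.

ROBOT

A 6-joint arm with a two-finger parallel gripper is mounted at the origin on the work surface. World frame = base frame: x ahead of the robot, y to its left, z up, the work surface at z = 0. Lengths are in m, angles in rad, forces in N, time in s.
With the tool pointing down it reaches from about 0.2 to 0.875 m from the base axis. Payload 3.4 kg.
Tool frame: the origin (TCP) lies at the very end of the fingers, on their centre line; the grasp point (between the pads) lies 19 mm behind it; z points along the fingers, y is the direction in which the jaws open and shut (so a half turn about z gives the same grasp; the last joint's range is limited). The gripper opens to 94 mm and grips with 3 to 60 N. Pads are 16 mm wide; open, the fingers measure 119 mm over their backs; the gripper's body (75 mm by 177 mm) begins 78 mm behind the grasp point.
Start: joints at [1.077, 0.276, 1.505, -0, 1.361, -0.121], TCP at [0.209, 0.536, 0.205] pointing down, gripper open.
Joint ranges: [-2.89, 2.89], [-0.75, 2.08], [0.22, 2.7], [-1.18, 4.32], [0.11, 2.71], [-2.7, 2.7]. Speed limits (rad/s): [2.57, 2.57, 3.14, 3.14, 3.14, 3.14].

INTERFACE

Orientations are given as a unit quaternion [x, y, z, w].
In Python, from workcell import arm gives the robot as it stands. The module is installed in compiled form; this text tells all that it offers.
- The arm moves only by the tool servo_tool, never from a script. Its argument "increments" is a list of rows, each a list of 7 numbers: the turn, a rotation vector about the tool's x, y, z in degrees, then the shift along the tool's x, y, z in mm, then the closure, from -1 (fully open) to 1 (shut), so that 0 is half open. In form: [[ax, ay, az, tx, ty, tz, grip], ...]. A call has exactly 8 rows; each row shifts and turns the commanded pose from where the row before left it, along the tool's axes as they then stand; what a row does not reach is not made up. A row lasts 1/12 s, in which the tool goes at most 41.7 mm and 7.16 degrees, less where a joint would pass 70% of its speed; a pose out of reach is approached as far as the arm can. A call with a gripper value outside its range is refused whole. The fingers move at their own pace and stop on an object; the grip force is fixed at half the most. Time passes only in rows, so rows that do not move let the fingers close, or fill a call up. It gives the time, the measured TCP pose, the force and the opening at its end, in the units of the state.
- arm.get_state(): the state, without advancing time (a new reading comes with each control period).
- arm.read_camera(name): name is "scene" or "top"; returns (picture, depth): 400x640x3 uint8, red, green, blue; 400x640 float32, m along the optical axis (not along the pixel's ray), 0 where there is no reading.
- arm.camera_model(name): a dict with "fov_y" (degrees; the focal length in pixels is half the picture's height over the tangent of half this angle, whatever the lens; pixels are square), "cx", "cy" (the principal point, pixels), "pose" (4x4, takes a point from camera to world coordinates). Camera axes: x right, y down, z forward; pixel columns grow to the right and rows downward; lengths in m; the calibration is good to about 2 mm. A picture is of the moment at which its call begins. camera_model takes no time and is no camera call.
- arm.finish_job(): hands the job in, once; it reports no verdict.
Trained networks look in the newest picture that a camera, given by its name, has taken for a name from the list of things; names that differ only in an ending like _2 or _b are one class to them, and where a whole thing is asked for, a point or a joint stands for the part that bears it (a point fixed in the world has none). Each returns a list of dicts, best first, with "confidence" (0 to 1); they miss things now and then, are a little off and sometimes report something else, mostly with a low value. They report only what shows in the picture. A call takes as long as a camera call. They do not tell look-alikes from the thing itself.
- arm.recognise(camera, query): "centre" ([x, y, z] in m, in world coordinates, good to about 4 mm: the middle of the surface that is visible of it).
- arm.pinpoint(camera, query): "centre" ([x, y, z] in m, in world coordinates, good to about 4 mm: a listed point, or the origin of a listed thing).
The state is a dict: "clock": time; "qpos": joint angles; "dq": joint speeds; "tau": joint torques, N m; "tool_pos": TCP position; "eef_rot": TCP orientation; "force": force on the tool from outside, world axes, zero at the start; "torque": the same for the moment, N m; "finger_gap": opening from 0.0 (shut) to 1.0 (fully open).
Only numpy, scipy, OpenCV 4.12 (cv2) and the standard library are available. Lean on these libraries where they do the work, as an engineer would, in place of code of your own. Each camera call takes 0.05 s, during which the arm holds its last target.

## Working session

There is one attempt and no reset: what is moved stays moved. The work goes in short steps, Python scripts to look and compute and a tool call to move; the robot and the scene stay as the last step left them, time stands still between calls to the robot, and variables do not carry over. Pictures are saved under pics/ and viewed, and the job is handed in when it is done.

Besides the shell and the picture viewer there is one more tool, called after ">>>" in YAML: its name, and indented under it one key for each argument. servo_tool: Moves the arm, as the interface text tells. Its arguments: {"type":"object","properties":{"increments":{"type":"array","items":{"type":"array","items":{"type":"number"}}}},"required":["increments"]}

```bash
mkdir -p pics; python3 - <<'E'
from workcell import arm
import cv2,numpy as np
for c in("scene","top"):
    p,d=arm.read_camera(c); cv2.imwrite(f"pics/{c}0.png",p[:,:,::-1]); np.save(f"{c}0.npy",d)
    m=arm.camera_model(c); print(c,m["fov_y"],m["cx"],m["cy"],np.round(m["pose"],3).tolist())
s=arm.get_state();print(s)
for c in("scene","top"):
  for q in("station","valve_grip","platform_top","carrier_post","carrier_nose","stop_face"):
    print(c,q,[(np.round(r["centre"],4).tolist(),round(r["confidence"],2)) for r in arm.pinpoint(c,q)])
print(arm.get_state()["clock"])
E
```

```text
scene 51.543816695690005 320.8942590680686 203.45096780342348 [[-0.658, 0.519, -0.546, 1.319], [0.753, 0.466, -0.465, 0.665], [0.013, -0.717, -0.697, 1.141], [0.0, 0.0, 0.0, 1.0]]
top 49.884756522327926 316.15035831816493 203.46809427218543 [[0.025, -0.985, 0.173, 0.267], [-1.0, -0.027, -0.005, -0.041], [0.01, -0.173, -0.985, 1.508], [0.0, 0.0, 0.0, 1.0]]
{'clock': 0.1, 'qpos': array([ 1.07700265e+00,  2.76512461e-01,  1.50597549e+00,  1.95370056e-05,
        1.36072290e+00, -1.21010922e-01]), 'dq': array([-7.93197584e-04, -3.14951090e-04, -3.65025801e-03,  9.77457503e-04,
       -1.11341484e-03, -9.80697281e-05]), 'tau': array([ 3.66177519e-04, -4.05455983e+01, -2.37779975e+01,  6.99987821e-02,
        2.97612289e-02, -4.81444533e-05]), 'tool_pos': array([0.20918255, 0.53505794, 0.20471463]), 'eef_rot': array([ 1.85315941e-01,  9.82678659e-01, -7.68284179e-04, -2.53925718e-04]), 'force': array([ 0.43506875, -0.09033655,  0.07178894]), 'torque': array([-0.02831413,  0.00279253, -0.06173287]), 'finger_gap': 0.9993315294697775}
scene station [([0.573, -0.0181, -0.0022], 0.81)]
scene va
[... 161 characters left out ...]
.1711, 0.1636], 0.75), ([0.6343, 0.4839, 0.0174], 0.58)]
scene carrier_nose [([0.2528, 0.3503, 0.0083], 0.83), ([0.5816, 0.0365, 0.1358], 0.8), ([0.6522, 0.3891, 0.0054], 0.8)]
scene stop_face [([0.5519, -0.1299, 0.0963], 0.38)]
top station [([0.5786, -0.0149, 0.0049], 0.76), ([0.6035, 0.1144, 0.1358], 0.42)]
top valve_grip [([0.4749, 0.1371, 0.128], 0.67)]
top platform_top [([0.6025, 0.1107, 0.1328], 0.56)]
top carrier_post [([0.2355, 0.1751, 0.0387], 0.95), ([0.6109, 0.1668, 0.1623], 0.9), ([0.6298, 0.4866, 0.0249], 0.8)]
top carrier_nose [([0.5878, 0.0365, 0.1348], 0.7), ([0.251, 0.3506, 0.0074], 0.65), ([0.6581, 0.3916, 0.004], 0.65)]
top stop_face [([0.5526, -0.1309, 0.0983], 0.49)]
0.7
```

View pics/scene0.png

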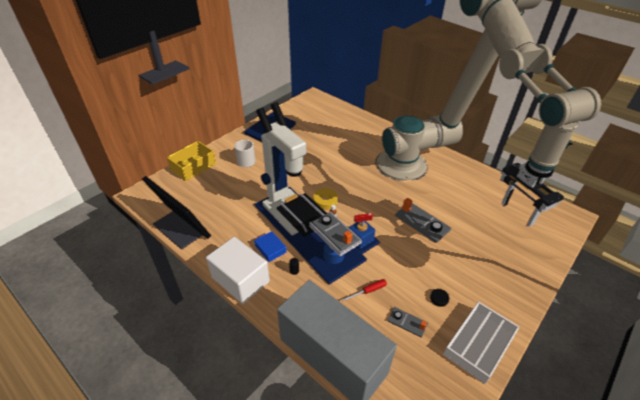

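View pics/top0.png

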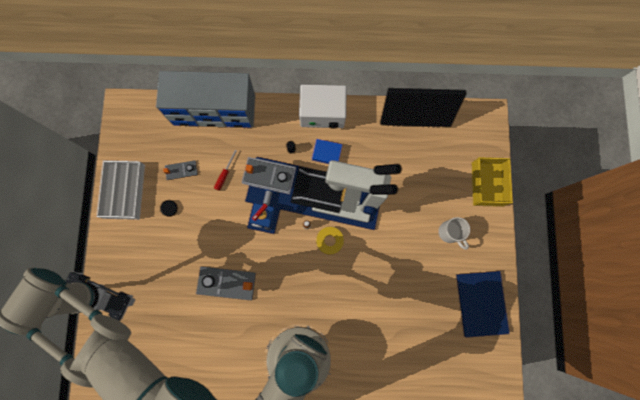

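```bash
cat > h.py <<'E'
from workcell import arm
import cv2,numpy as np
def cloud(c,d):
    m=arm.camera_model(c); f=200/np.tan(np.radians(m["fov_y"]/2))
    v,u=np.mgrid[:400,:640]
    P=np.stack([(u-m["cx"])/f*d,(v-m["cy"])/f*d,d,np.ones_like(d)],-1)
    return (P@np.array(m["pose"]).T)[...,:3]
def masks(p,P):
    h=cv2.cvtColor(p,cv2.COLOR_RGB2HSV); H,S,V=[h[...,i].astype(int) for i in range(3)]
    ok=P[...,2]>0.06
    red=ok&((H<5)|(H>172))&(S>150)&(V>60)
    org=ok&(H>=5)&(H<14)&(S>150)&(V>100)
    return red,org
def pca(X):
    c=X[:,:2].mean(0); u,s,vt=np.linalg.svd(X[:,:2]-c,full_matrices=0); return c,np.degrees(np.arctan2(vt[0,1],vt[0,0])),s
E
python3 - <<'E'
from h import *
for c in("scene","top"):
    p=cv2.imread(f"pics/{c}0.png")[:,:,::-1]; P=cloud(c,np.load(f"{c}0.npy"))
    r,o=masks(p,P)
    near=np.hypot(P[...,0]-.477,P[...,1]-.137)<.06
    m=r&near&(P[...,2]>.118); X=P[m]; print(c,"bar",len(X),pca(X), np.ptp(X,0),np.median(X,0))
    m=o&(np.hypot(P[...,0]-.611,P[...,1]-.168)<.04); X=P[m]; print("post",len(X),X.mean(0),X.min(0),X.max(0))
    ys,xs=(300,400) ,(0,0)
t=cv2.imread("pics/top0.png")[145:240,230:400]; s=cv2.imread("pics/scene0.png")[180:280,250:400]
cv2.imwrite("pics/c1.png",np.vstack([cv2.resize(t,(510,285),interpolation=2),cv2.resize(s,(510,315),interpolation=2)]))
for q in("tape_roll","dropper","canister","slide_box","driver","mug","lens_cap"):
  print(q,[(np.round(r["centre"],3).tolist(),round(r["confidence"],2)) for r in arm.pinpoint("top",q)][:2])
E
```

```text
scene bar 87 (array([0.48230599, 0.14056717]), np.float64(-39.33431430227926), array([0.15959575, 0.02451614])) [0.05013376 0.03883306 0.02186063] [0.48278997 0.13988666 0.13069758]
post 82 [0.61504633 0.1770177  0.1692165 ] [0.57470696 0.15649159 0.14225998] [0.62589134 0.18488031 0.18482615]
top bar 61 (array([0.47946806, 0.13076336]), np.float64(142.98671180578458), array([0.12671776, 0.02754382])) [0.05040391 0.04056307 0.01570904] [0.47874345 0.12940322 0.1379133 ]
post 43 [0.60854321 0.17043997 0.17955144] [0.60008309 0.16069023 0.13639053] [0.61997452 0.1879869  0.18811644]
tape_roll [([0.397, -0.095, -0.002], 0.55)]
dropper [([0.456, -0.018, -0.004], 0.5)]
canister [([0.733, 0.051, -0.001], 0.51)]
slide_box [([0.72, -0.079, -0.001], 0.58)]
driver [([0.649, 0.281, 0.004], 0.49)]
mug [([0.444, -0.516, 0.001], 0.7)]
lens_cap [([0.504, 0.472, -0.001], 0.67)]
```

View pics/c1.png

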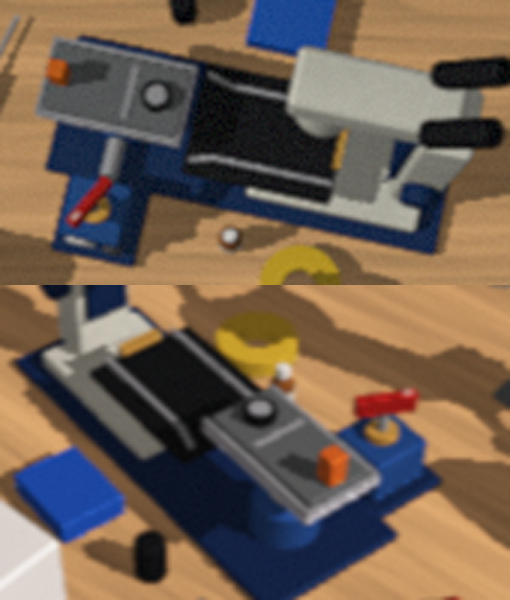

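The job's carrier is the one on the lift: its post is at top (249,168) and scene (347,238). Of the three orange-post carriers, top (180,170) is the small one and top (226,283) the large one. The one on the platform is middle-sized, and the crop confirms it. The red bar handle is at top (262,212), lying at about -38° in the world.

>>> servo_tool:
  increments:
    - [0,0,5.5,0,0,0,-1]
    - [0,0,5.5,0,0,0,-1]
    - [0,0,5.6,0,0,0,-1]
    - [0,0,0,-20,-6.5,0,-1]
    - [0,0,0,-35,-11.4,0,-1]
    - [0,0,0,-35,-11.4,0,-1]
    - [0,0,0,-35,-11.4,0,-1]
    - [0,0,0,-35,-11.4,0,-1]

```text
clock: 1.72
tool_pos: [0.3041, 0.3948, 0.2055]
eef_rot: [0.325, 0.946, 0.0, 0.0]
force: [1.0, -0.1, -0.3]
finger_gap: 1.002
```

>>> servo_tool:
  increments:
    - [0,0,0,-35,-11.4,0,-1]
    - [0,0,0,-35,-11.4,0,-1]
    - [0,0,0,-35,-11.4,0,-1]
    - [0,0,0,-35,-11.4,0,-1]
    - [0,0,0,-35,-11.4,0,-1]
    - [0,0,0,-35,-11.4,0,-1]
    - [0,0,0,-35,-11.4,0,-1]
    - [0,0,0,0,0,0,-1]

```text
clock: 2.38
tool_pos: [0.4515, 0.1774, 0.2056]
eef_rot: [0.328, 0.945, -0.001, 0.002]
force: [-0.1, -0.0, -0.5]
finger_gap: 1.004
```

```bash
cat >> h.py <<'E'
def st():
    from scipy.spatial.transform import Rotation as R
    s=arm.get_state(); M=R.from_quat(s["eef_rot"]).as_matrix()
    print("t",round(s["clock"],2),"tcp",np.round(s["tool_pos"]*1e3,1),"psi_y",round(np.degrees(np.arctan2(M[1,1],M[0,1])),1),"z",np.round(M[:,2],3),"F",np.round(s["force"],1),"T",np.round(s["torque"],2),"q",np.round(s["qpos"],2),"gap",round(s["finger_gap"],3))
    return s,M
E
python3 - <<'E'
from h import *
s,M=st()
t=np.array([.478,.136,.150]); print("d tool mm",np.round(M.T@(t-s["tool_pos"])*1e3,1))
for c in("scene","top"):
    p,d=arm.read_camera(c); cv2.imwrite(f"pics/{c}1.png",p[:,:,::-1])
cv2.imwrite("pics/c2.png",cv2.resize(cv2.imread("pics/scene1.png")[120:280,260:460],(800,600)[:1]+(600,)))
E
```

```text
t 2.38 tcp [451.5 177.4 205.6] psi_y 51.7 z [ 0.003 -0.003 -1.   ] F [-0.1 -0.  -0.5] T [-0.01  0.02  0.03] q [ 0.23  0.14  1.69 -0.    1.31 -0.67] gap 1.004
d tool mm [-46.2 -16.1  55.8]
```

View pics/c2.png

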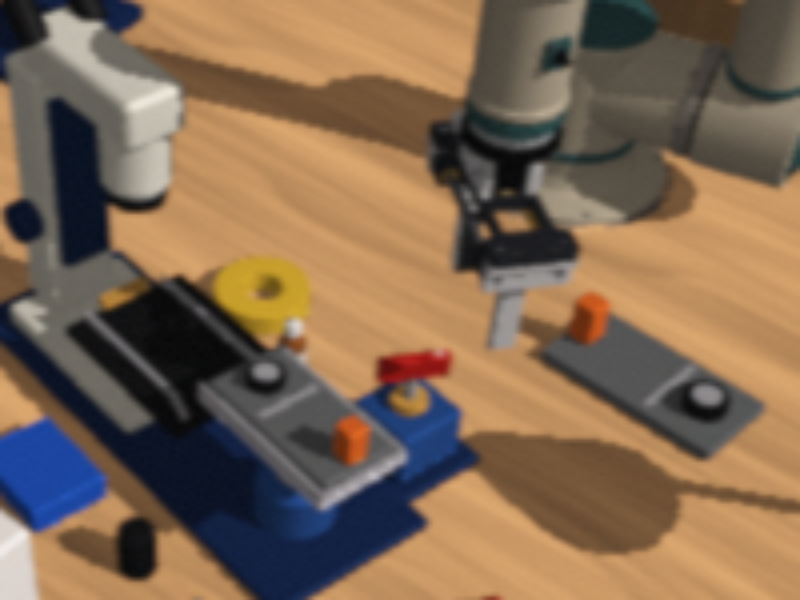

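The scene crop shows the open gripper up and left of the valve bar, about one bar length away, with a clear path. I'll move over the bar and go down.

>>> servo_tool:
  increments:
    - [0,0,0,-23,-8,0,-1]
    - [0,0,0,-23,-8,0,-1]
    - [0,0,0,0,0,20,-1]
    - [0,0,0,0,0,20,-1]
    - [0,0,0,0,0,20,-1]
    - [0,0,0,0,0,20,-1]
    - [0,0,0,0,0,18,-1]
    - [0,0,0,0,0,0,-1]

```text
clock: 3.15
tool_pos: [0.4703, 0.1427, 0.1044]
eef_rot: [0.324, 0.946, -0.001, -0.003]
force: [-0.9, 0.3, 0.7]
finger_gap: 1.0
```

```bash
python3 - <<'E'
from h import *
s,M=st()
for c in("scene","top"):
    p,d=arm.read_camera(c); cv2.imwrite(f"pics/{c}2.png",p[:,:,::-1])
a=cv2.imread("pics/scene2.png")[160:260,300:420]; b=cv2.imread("pics/top2.png")[160:260,210:330]
cv2.imwrite("pics/c3.png",np.hstack([cv2.resize(x,(400,333),interpolation=2) for x in(a,b)]))
E
```

```text
t 3.15 tcp [470.3 142.7 104.4] psi_y 52.2 z [-0.007 -0.    -1.   ] F [-0.9  0.3  0.7] T [-0.01  0.06  0.07] q [ 0.15  0.24  1.83  0.    1.08 -0.76] gap 1.0
```

View pics/c3.png

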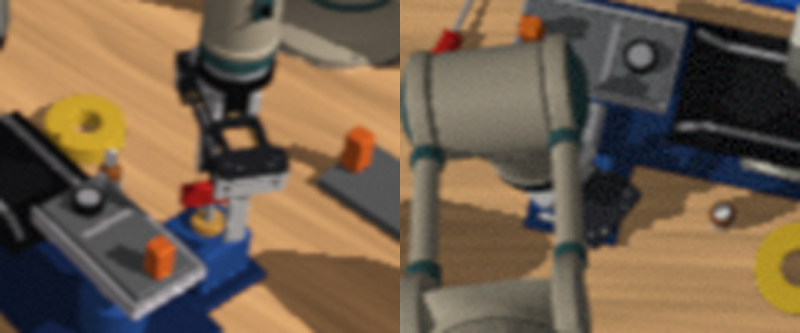

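>>> servo_tool:
  increments:
    - [0,0,0,-5,0,-1,-1]
    - [0,0,0,-5,0,0,-1]
    - [0,0,0,0,0,0,-0.5]
    - [0,0,0,0,0,0,0]
    - [0,0,0,0,0,0,0.3]
    - [0,0,0,0,0,0,0.6]
    - [0,0,0,0,0,0,1]
    - [0,0,0,0,0,0,1]

```text
clock: 3.92
tool_pos: [0.4818, 0.1353, 0.1085]
eef_rot: [0.325, 0.946, 0.0, -0.0]
force: [-0.2, 0.1, -0.2]
finger_gap: 0.611
```

```bash
cat >> h.py <<'E'
def plat(c="scene",tag=None):
    """mean z of carrier grey top near its middle, from platform region in world xy"""
    p,d=arm.read_camera(c); P=cloud(c,d)
    # station frame
    o=np.array([.5745,-.0145]); y=np.radians(-11.3); X=P[...,:2]-o
    sx=X[...,0]*np.cos(y)+X[...,1]*np.sin(y); sy=-X[...,0]*np.sin(y)+X[...,1]*np.cos(y)
    h=cv2.cvtColor(p,cv2.COLOR_RGB2HSV)
    m=(abs(sx)<30e-3)&(sy>110e-3)&(sy<165e-3)&(P[...,2]>.09)&(P[...,2]<.165)&(h[...,1]<70)
    if tag: cv2.imwrite(f"pics/{tag}.png",p[:,:,::-1])
    return P[...,2][m],p,P
E
python3 - <<'E'
from h import *
st()
for i in range(2):
  for c in ("scene","top"):
    z,p,P=plat(c); print(c,len(z),z.mean(),np.median(z),z.std(),arm.get_state()["clock"])
E
```

```text
t 3.92 tcp [481.8 135.3 108.5] psi_y 52.0 z [-0.  0. -1.] F [-0.2  0.1 -0.2] T [-0.02  0.02  0.03] q [ 0.13  0.24  1.81  0.    1.09 -0.77] gap 0.611
scene 216 0.14370126689629248 0.1436621322932239 0.0022405844654359575 3.9667
top 137 0.1453672937033792 0.1451226284636531 0.003092906420323498 4.0167
scene 216 0.14352171461560423 0.14347487263383307 0.0019448011407181814 4.0667
top 134 0.1457402982356435 0.14610821670376228 0.002892104733065438 4.1167
```

>>> servo_tool:
  increments:
    - [0,0,0,0,0,0,1]
    - [0,0,0,0,0,0,1]
    - [0,0,0,0,0,0,1]
    - [0,0,0,0,0,0,1]
    - [0,0,0,0,0,0,1]
    - [0,0,0,0,0,0,1]
    - [0,0,0,0,0,0,1]
    - [0,0,0,0,0,0,1]

```text
clock: 4.78
tool_pos: [0.4811, 0.1343, 0.1084]
eef_rot: [0.325, 0.946, -0.001, -0.0]
force: [-3.7, -5.5, 2.9]
finger_gap: 0.123
```

```bash
python3 - <<'E'
from h import *
st()
z,p,P=plat("scene","s3"); print(z.mean())
cv2.imwrite("pics/c4.png",cv2.resize(p[160:260,300:420,::-1],(600,500),interpolation=2))
E
```

```text
t 4.78 tcp [481.1 134.3 108.4] psi_y 52.1 z [-0.002 -0.002 -1.   ] F [-3.7 -5.5  2.9] T [-0.89  0.51  0.  ] q [ 0.13  0.24  1.81 -0.    1.09 -0.77] gap 0.123
0.14354067806518975
```

View pics/c4.png

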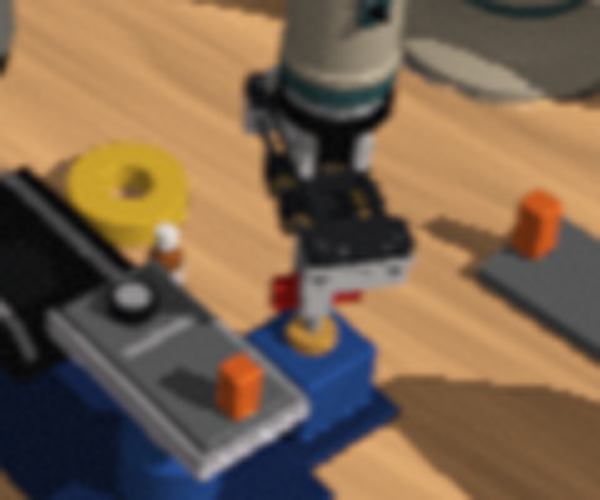

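The bar is gripped: opening 11.6 mm, red bar between the fingers at crop (315,290). I'll start cracking it open in small steps.

>>> servo_tool:
  increments:
    - [0,0,-1,0,-0.5,0,1]
    - [0,0,-1,0,-0.4,0,1]
    - [0,0,-1,0,0,0,1]
    - [0,0,-1,0,0,0,1]
    - [0,0,-0.5,0,0,0,1]
    - [0,0,0,0,0,0,1]
    - [0,0,0,0,0,0,1]
    - [0,0,0,0,0,0,1]

```text
clock: 5.5
tool_pos: [0.4813, 0.1346, 0.1084]
eef_rot: [0.288, 0.958, -0.0, -0.0]
force: [-2.2, -3.4, 1.0]
finger_gap: 0.126
```

```bash
cat > ck.py <<'E'
from h import *
s,M=st()
print("Ftool",np.round(M.T@s["force"],1))
z,p,P=plat("scene"); print("Z",round(z.mean()*1e3,2),len(z))
E
python3 ck.py
```

```text
t 5.5 tcp [481.3 134.6 108.4] psi_y 56.5 z [-0. -0. -1.] F [-2.2 -3.4  1. ] T [-0.7   0.45 -0.01] q [ 0.13  0.24  1.81 -0.    1.09 -0.85] gap 0.126
Ftool [-0.1 -4.  -1. ]
Z 143.76 217
```

>>> servo_tool:
  increments:
    - [0,0,-1,0,-0.3,0,1]
    - [0,0,-1,0,0,0,1]
    - [0,0,-1,0,0,0,1]
    - [0,0,-1,0,0,0,1]
    - [0,0,-0.5,0,0,0,1]
    - [0,0,0,0,0,0,1]
    - [0,0,0,0,0,0,1]
    - [0,0,0,0,0,0,1]

```text
clock: 6.22
tool_pos: [0.4815, 0.1349, 0.1084]
eef_rot: [0.25, 0.968, 0.001, 0.0]
force: [0.2, 0.3, 0.0]
finger_gap: 0.123
```

```bash
python3 ck.py; python3 - <<'E'
import cv2
from h import *
z,p,P=plat("scene"); cv2.imwrite("pics/c5.png",cv2.resize(p[160:260,300:420,::-1],(600,500),interpolation=2))
E
```

```text
t 6.22 tcp [481.5 134.9 108.4] psi_y 61.0 z [ 0.     0.001 -1.   ] F [0.2 0.3 0. ] T [ 0.01  0.16 -0.02] q [ 0.13  0.24  1.81  0.    1.09 -0.93] gap 0.123
Ftool [-0.   0.4 -0. ]
Z 143.81 214
```

View pics/c5.png

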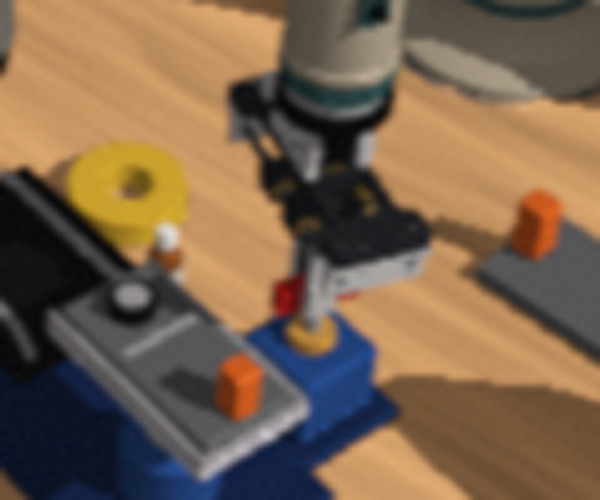

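The fingers have turned with the bar and the platform hasn't moved. Continuing.

>>> servo_tool:
  increments:
    - [0,0,-1.5,0,0,0,1]
    - [0,0,-1.5,0,0,0,1]
    - [0,0,-1,0,0,0,1]
    - [0,0,-1,0,0,0,1]
    - [0,0,0,0,0,0,1]
    - [0,0,0,0,0,0,1]
    - [0,0,0,0,0,0,1]
    - [0,0,0,0,0,0,1]

```text
clock: 6.98
tool_pos: [0.4816, 0.1352, 0.1085]
eef_rot: [0.208, 0.978, 0.001, 0.0]
force: [2.2, 4.7, -3.4]
finger_gap: 0.124
```

```bash
python3 ck.py
```

```text
t 6.98 tcp [481.6 135.2 108.5] psi_y 66.0 z [ 0.001  0.002 -1.   ] F [ 2.2  4.7 -3.4] T [ 0.9  -0.19 -0.04] q [ 0.13  0.24  1.81  0.    1.09 -1.02] gap 0.124
Ftool [-0.1  5.2  3.4]
Z 143.73 218
```

>>> servo_tool:
  increments:
    - [0,0,-1.5,0,0.5,0,1]
    - [0,0,-1.5,0,0.5,0,1]
    - [0,0,-1,0,0.3,0,1]
    - [0,0,-1,0,0,0,1]
    - [0,0,0,0,0,0,1]
    - [0,0,0,0,0,0,1]
    - [0,0,0,0,0,0,1]
    - [0,0,0,0,0,0,1]

```text
clock: 7.7
tool_pos: [0.4818, 0.1355, 0.1085]
eef_rot: [0.165, 0.986, -0.0, 0.0]
force: [0.3, 2.9, -2.1]
finger_gap: 0.125
```

```bash
python3 ck.py
```

```text
t 7.7 tcp [481.8 135.5 108.5] psi_y 71.0 z [ 0. -0. -1.] F [ 0.3  2.9 -2.1] T [ 0.53 -0.09 -0.05] q [ 0.14  0.24  1.81 -0.    1.09 -1.1 ] gap 0.125
Ftool [0.6 2.9 2.1]
Z 141.55 218
```

The platform has begun to sink. I'll hold and measure the speed.

>>> servo_tool:
  increments:
    - [0,0,0,0,0,0,1]
    - [0,0,0,0,0,0,1]
    - [0,0,0,0,0,0,1]
    - [0,0,0,0,0,0,1]
    - [0,0,0,0,0,0,1]
    - [0,0,0,0,0,0,1]
    - [0,0,0,0,0,0,1]
    - [0,0,0,0,0,0,1]

```text
clock: 8.42
tool_pos: [0.4818, 0.1355, 0.1084]
eef_rot: [0.165, 0.986, -0.0, 0.0]
force: [1.5, 1.8, -3.3]
finger_gap: 0.122
```

```bash
python3 ck.py
```

```text
t 8.42 tcp [481.8 135.5 108.4] psi_y 71.0 z [ 0. -0. -1.] F [ 1.5  1.8 -3.3] T [ 0.46 -0.12 -0.02] q [ 0.14  0.24  1.81 -0.    1.09 -1.1 ] gap 0.122
Ftool [-0.9  2.2  3.3]
Z 138.04 216
```

>>> servo_tool:
  increments:
    - [0,0,-1.5,0,0.3,0,1]
    - [0,0,-1.5,0,0,0,1]
    - [0,0,0,0,0,0,1]
    - [0,0,0,0,0,0,1]
    - [0,0,0,0,0,0,1]
    - [0,0,0,0,0,0,1]
    - [0,0,0,0,0,0,1]
    - [0,0,0,0,0,0,1]

```text
clock: 9.13
tool_pos: [0.4818, 0.1358, 0.1085]
eef_rot: [0.139, 0.99, -0.0, -0.0]
force: [1.2, 1.9, -3.0]
finger_gap: 0.126
```

```bash
python3 ck.py
```

```text
t 9.13 tcp [481.8 135.8 108.5] psi_y 74.0 z [-0. -0. -1.] F [ 1.2  1.9 -3. ] T [ 0.25 -0.1   0.01] q [ 0.14  0.24  1.81 -0.    1.09 -1.16] gap 0.126
Ftool [-0.6  2.2  3. ]
Z 133.28 220
```

>>> servo_tool:
  increments:
    - [0,0,0,0,0,0,1]
    - [0,0,0,0,0,0,1]
    - [0,0,0,0,0,0,1]
    - [0,0,0,0,0,0,1]
    - [0,0,0,0,0,0,1]
    - [0,0,0,0,0,0,1]
    - [0,0,0,0,0,0,1]
    - [0,0,0,0,0,0,1]

```text
clock: 9.85
tool_pos: [0.4818, 0.1358, 0.1085]
eef_rot: [0.139, 0.99, -0.0, 0.0]
force: [-0.0, 0.6, -2.2]
finger_gap: 0.125
```

```bash
python3 ck.py
```

```text
t 9.85 tcp [481.8 135.8 108.5] psi_y 74.0 z [-0. -0. -1.] F [-0.   0.6 -2.2] T [ 0.15 -0.16  0.03] q [ 0.14  0.24  1.81 -0.    1.09 -1.16] gap 0.125
Ftool [0.2 0.5 2.2]
Z 128.21 222
```

>>> servo_tool:
  increments:
    - [0,0,-1,0,0,0,1]
    - [0,0,-1,0,0,0,1]
    - [0,0,0,0,0,0,1]
    - [0,0,0,0,0,0,1]
    - [0,0,0,0,0,0,1]
    - [0,0,0,0,0,0,1]
    - [0,0,0,0,0,0,1]
    - [0,0,0,0,0,0,1]

```text
clock: 10.57
tool_pos: [0.4819, 0.1359, 0.1085]
eef_rot: [0.122, 0.993, 0.0, 0.0]
force: [0.8, 0.5, -3.0]
finger_gap: 0.125
```

```bash
python3 ck.py
```

```text
t 10.57 tcp [481.9 135.9 108.5] psi_y 76.0 z [ 0.  0. -1.] F [ 0.8  0.5 -3. ] T [ 0.23 -0.15  0.09] q [ 0.14  0.24  1.81  0.    1.09 -1.19] gap 0.125
Ftool [-0.6  0.7  3. ]
Z 121.8 221
```

>>> servo_tool:
  increments:
    - [0,0,0,0,0,0,1]
    - [0,0,0,0,0,0,1]
    - [0,0,0,0,0,0,1]
    - [0,0,0,0,0,0,1]
    - [0,0,0,0,0,0,1]
    - [0,0,0,0,0,0,1]
    - [0,0,0,0,0,0,1]
    - [0,0,0,0,0,0,1]

```text
clock: 11.28
tool_pos: [0.4819, 0.1359, 0.1085]
eef_rot: [0.122, 0.993, 0.0, 0.0]
force: [1.1, 0.8, -2.7]
finger_gap: 0.127
```

```bash
python3 ck.py
```

```text
t 11.28 tcp [481.9 135.9 108.5] psi_y 76.0 z [ 0.  0. -1.] F [ 1.1  0.8 -2.7] T [ 0.24 -0.26  0.05] q [ 0.14  0.24  1.81  0.    1.09 -1.19] gap 0.127
Ftool [-0.9  1.   2.7]
Z 115.52 214
```

>>> servo_tool:
  increments:
    - [0,0,0,0,0,0,1]
    - [0,0,0,0,0,0,1]
    - [0,0,0,0,0,0,1]
    - [0,0,0,0,0,0,1]
    - [0,0,0,0,0,0,1]
    - [0,0,0,0,0,0,1]
    - [0,0,0,0,0,0,1]
    - [0,0,0,0,0,0,1]

```text
clock: 12.0
tool_pos: [0.4818, 0.1359, 0.1084]
eef_rot: [0.122, 0.993, 0.0, 0.0]
force: [0.4, 1.7, -2.9]
finger_gap: 0.124
```

```bash
python3 ck.py
```

```text
t 12.0 tcp [481.8 135.9 108.4] psi_y 76.0 z [ 0.  0. -1.] F [ 0.4  1.7 -2.9] T [ 0.21 -0.21  0.04] q [ 0.14  0.24  1.81  0.    1.09 -1.19] gap 0.124
Ftool [0.  1.7 2.9]
Z 109.53 217
```

It's sinking at about 8.7 mm/s and has roughly 11 mm to go.

>>> servo_tool:
  increments:
    - [0,0,0,0,0,0,1]
    - [0,0,0,0,0,0,1]
    - [0,0,0,0,0,0,1]
    - [0,0,0,0,0,0,1]
    - [0,0,0,0,0,0,1]
    - [0,0,0,0,0,0,1]
    - [0,0,0,0,0,0,1]
    - [0,0,0,0,0,0,1]

```text
clock: 12.72
tool_pos: [0.4819, 0.1359, 0.1085]
eef_rot: [0.122, 0.993, 0.0, 0.0]
force: [1.0, 0.7, -3.7]
finger_gap: 0.122
```

>>> servo_tool:
  increments:
    - [0,0,0,0,0,0,1]
    - [0,0,0,0,0,0,1]
    - [0,0,0,0,0,0,1]
    - [0,0,0,0,0,0,1]
    - [0,0,0,0,0,0,1]
    - [0,0,0,0,0,0,1]
    - [0,0,0,0,0,0,1]
    - [0,0,0,0,0,0,1]

```text
clock: 13.38
tool_pos: [0.4818, 0.1359, 0.1085]
eef_rot: [0.122, 0.993, 0.0, 0.0]
force: [2.2, 1.2, -3.7]
finger_gap: 0.123
```

```bash
python3 ck.py
```

```text
t 13.38 tcp [481.8 135.9 108.5] psi_y 76.0 z [ 0.  0. -1.] F [ 2.2  1.2 -3.7] T [ 0.31 -0.24  0.03] q [ 0.14  0.24  1.81  0.    1.09 -1.19] gap 0.123
Ftool [-1.9  1.7  3.7]
Z 100.98 215
```

>>> servo_tool:
  increments:
    - [0,0,0,0,0,0,1]
    - [0,0,0,0,0,0,1]
    - [0,0,0,0,0,0,1]
    - [0,0,0,0,0,0,1]
    - [0,0,0,0,0,0,1]
    - [0,0,0,0,0,0,1]
    - [0,0,0,0,0,0,1]
    - [0,0,0,0,0,0,1]

```text
clock: 14.1
tool_pos: [0.4819, 0.1359, 0.1085]
eef_rot: [0.122, 0.993, 0.0, 0.0]
force: [1.1, 1.0, -3.3]
finger_gap: 0.126
```

```bash
python3 ck.py
```

```text
t 14.1 tcp [481.9 135.9 108.5] psi_y 76.0 z [ 0.  0. -1.] F [ 1.1  1.  -3.3] T [ 0.29 -0.31  0.  ] q [ 0.14  0.24  1.81  0.    1.09 -1.19] gap 0.126
Ftool [-0.8  1.3  3.3]
Z 100.88 216
```

The platform is resting on its end stop: height unchanged over 0.7 s with the valve still open. Now I'll close the valve.

>>> servo_tool:
  increments:
    - [0,0,4,0,-0.3,0,1]
    - [0,0,4,0,-0.3,0,1]
    - [0,0,4,0,-0.3,0,1]
    - [0,0,4,0,0,0,1]
    - [0,0,4,0,0,0,1]
    - [0,0,4,0,0,0,1]
    - [0,0,0,0,0,0,1]
    - [0,0,0,0,0,0,1]

```text
clock: 14.82
tool_pos: [0.4811, 0.1343, 0.1085]
eef_rot: [0.324, 0.946, -0.001, -0.0]
force: [-0.1, -1.4, -3.1]
finger_gap: 0.126
```

```bash
python3 ck.py
```

```text
t 14.82 tcp [481.1 134.3 108.5] psi_y 52.1 z [-0.001 -0.001 -1.   ] F [-0.1 -1.4 -3.1] T [-0.23 -0.03 -0.  ] q [ 0.13  0.24  1.81 -0.    1.09 -0.78] gap 0.126
Ftool [-0.8 -1.2  3.1]
Z 100.87 218
```

>>> servo_tool:
  increments:
    - [0,0,0.5,0,0.5,0,1]
    - [0,0,0.5,0,0.5,0,1]
    - [0,0,0.5,0,0,0,1]
    - [0,0,0.5,0,0,0,1]
    - [0,0,0.5,0,0,0,1]
    - [0,0,0,0,0,0,1]
    - [0,0,0,0,0,0,1]
    - [0,0,0,0,0,0,1]

```text
clock: 15.53
tool_pos: [0.481, 0.1343, 0.1084]
eef_rot: [0.345, 0.939, -0.002, -0.001]
force: [-2.0, -5.0, -0.2]
finger_gap: 0.128
```

```bash
python3 ck.py
```

```text
t 15.53 tcp [481.  134.3 108.4] psi_y 49.7 z [-0.002 -0.003 -1.   ] F [-2.  -5.  -0.2] T [-0.9   0.34  0.32] q [ 0.14  0.24  1.81 -0.    1.09 -0.73] gap 0.128
Ftool [-1.7 -5.1  0.2]
Z 100.92 220
```

The seat pushes back (Tz 0.32 N m), so the valve is closed. Now release and rise.

>>> servo_tool:
  increments:
    - [0,0,0,0,-0.8,0,0.3]
    - [0,0,0,0,0,0,-0.3]
    - [0,0,0,0,0,0,-0.3]
    - [0,0,0,0,0,0,-0.3]
    - [0,0,0,0,0,0,-0.3]
    - [0,0,0,0,0,0,-0.3]
    - [0,0,0,0,0,-10,-0.3]
    - [0,0,0,0,0,-20,-0.3]

```text
clock: 16.25
tool_pos: [0.4798, 0.135, 0.1373]
eef_rot: [0.346, 0.938, -0.001, -0.002]
force: [0.2, -0.6, -0.5]
finger_gap: 0.637
```

>>> servo_tool:
  increments:
    - [0,0,0,0,0,-25,-0.3]
    - [0,0,0,0,0,-25,0]
    - [0,0,7,0,0,-20,1]
    - [0,0,7,0,0,0,1]
    - [0,0,7,0,0,0,1]
    - [0,0,7,0,0,0,1]
    - [0,0,7,0,0,0,1]
    - [0,0,7,0,0,0,1]

```text
clock: 16.92
tool_pos: [0.4818, 0.1353, 0.2094]
eef_rot: [0.661, 0.75, 0.0, 0.0]
force: [-0.7, 0.7, 0.6]
finger_gap: 0.188
```

>>> servo_tool:
  increments:
    - [0,0,6.5,0,0,0,1]
    - [0,0,6.5,0,0,0,1]
    - [0,0,6,0,0,0,1]
    - [0,0,0,0,0,0,1]
    - [0,0,0,0,0,0,1]
    - [0,0,0,0,0,0,1]
    - [0,0,0,0,0,0,1]
    - [0,0,0,0,0,0,1]

```text
clock: 17.58
tool_pos: [0.4817, 0.1352, 0.2086]
eef_rot: [0.774, 0.633, 0.0, 0.0]
force: [0.1, -0.5, -0.2]
finger_gap: 0.001
```

```bash
python3 - <<'E'
from h import *
st()
for c in("scene","top"):
    z,p,P=plat(c,c+"4"); print(c,z.mean())
    r,o=masks(p,P)
    m=r&(np.hypot(P[...,0]-.479,P[...,1]-.137)<.06)&(P[...,2]>.118); X=P[m]
    if len(X)>5: print("bar",len(X),pca(X))
    for q in("carrier_post","carrier_nose","stop_face"):
        print(q,[(np.round(a["centre"],4).tolist(),round(a["confidence"],2)) for a in arm.pinpoint(c,q) if a["centre"][2]>.07])
a=cv2.imread("pics/scene4.png")[160:280,250:420]; b=cv2.imread("pics/top4.png")[130:250,220:390]
cv2.imwrite("pics/c6.png",np.vstack([cv2.resize(x,(425,300),interpolation=2) for x in(a,b)]))
E
```

```text
t 17.58 tcp [481.7 135.2 208.6] psi_y -11.4 z [ 0.  0. -1.] F [ 0.1 -0.5 -0.2] T [-0.05  0.07  0.01] q [0.13 0.16 1.65 0.   1.33 0.33] gap 0.001
scene 0.1009565899551842
bar 90 (array([0.48261523, 0.14026045]), np.float64(-40.22292768878686), array([0.15891486, 0.02770358]))
carrier_post []
carrier_nose [([0.5861, 0.0382, 0.0941], 0.67)]
stop_face [([0.5517, -0.1303, 0.0957], 0.56)]
top 0.10235371309187746
bar 16 (array([0.4908783 , 0.11517187]), np.float64(-153.84911495563097), array([0.04615614, 0.0121669 ]))
carrier_post [([0.5874, 0.038, 0.0937], 0.55)]
carrier_nose [([0.5845, 0.0365, 0.0946], 0.8)]
stop_face [([0.5539, -0.1298, 0.0914], 0.6)]
```

View pics/c6.png

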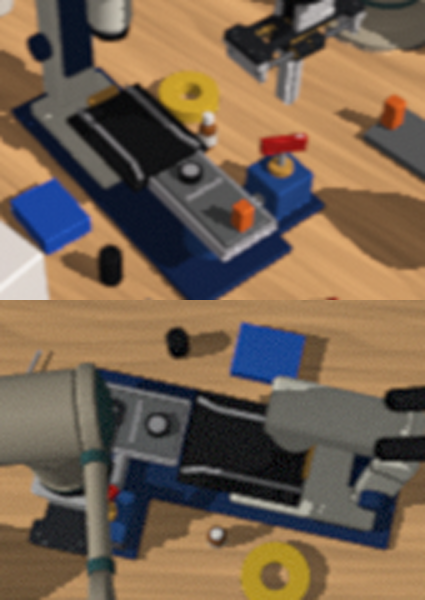

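The platform is down, the bar reads -40° (closed), and the fingers are shut and aligned with the station. Next I'll go behind the post, which is at scene crop (243,215).

>>> servo_tool:
  increments:
    - [0,0,0,15,20,0,1]
    - [0,0,0,23,30,0,1]
    - [0,0,0,23,30,0,1]
    - [0,0,0,20,25,0,1]
    - [0,0,0,11,15.5,0,1]
    - [0,0,0,0,0,0,1]
    - [0,0,0,0,0,20,1]
    - [0,0,0,0,0,25,1]

```text
clock: 18.65
tool_pos: [0.6191, 0.2016, 0.1649]
eef_rot: [0.774, 0.633, 0.002, 0.001]
force: [0.1, 0.5, -0.2]
finger_gap: 0.003
```

```bash
python3 - <<'E'
from h import *
s,M=st()
t=np.array([.618,.2015,.107]); print("d",np.round(M.T@(t-s["tool_pos"])*1e3,1))
p,d=arm.read_camera("scene"); P=cloud("scene",d)
r,o=masks(p,P); m=o&(np.hypot(P[...,0]-.611,P[...,1]-.168)<.04); X=P[m]; print("post",len(X),X.mean(0),X.min(0),X.max(0))
print([(np.round(a["centre"],4).tolist(),round(a["confidence"],2)) for a in arm.pinpoint("scene","carrier_post") if a["centre"][2]>.07])
cv2.imwrite("pics/c7.png",cv2.resize(p[180:280,290:410,::-1],(600,500),interpolation=2))
E
```

```text
t 18.65 tcp [619.1 201.6 164.9] psi_y -11.4 z [ 0.004  0.001 -1.   ] F [ 0.1  0.5 -0.2] T [-0.12  0.12  0.06] q [ 0.21  0.41  1.4  -0.    1.33  0.41] gap 0.003
d [-0.4 -1.2 57.9]
post 75 [0.6168825  0.1783544  0.12891831] [0.60519413 0.16360078 0.09992457] [0.63403927 0.20037346 0.17947793]
[([0.6123, 0.1705, 0.1219], 0.92)]
```

View pics/c7.png

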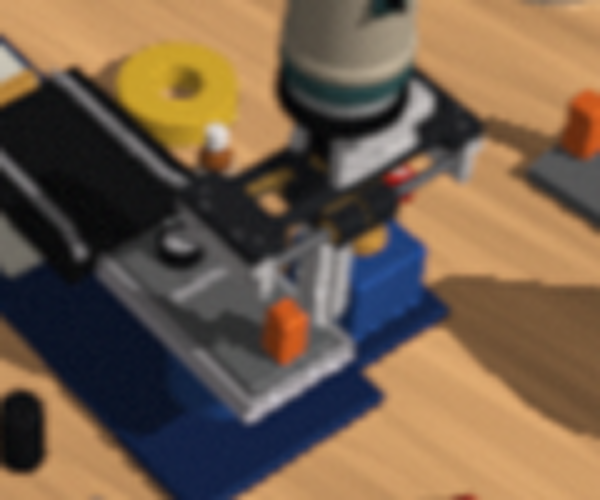

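>>> servo_tool:
  increments:
    - [0,0,0,0,-1,15,1]
    - [0,0,0,0,0,15,1]
    - [0,0,0,0,0,14,1]
    - [0,0,0,0,0,10,1]
    - [0,0,0,0,0,4,1]
    - [0,0,0,0,0,0,1]
    - [0,0,0,0,0,0,1]
    - [0,0,0,0,0,0,1]

```text
clock: 19.42
tool_pos: [0.6178, 0.2017, 0.1067]
eef_rot: [0.774, 0.633, 0.001, 0.0]
force: [-0.0, 0.2, -0.1]
finger_gap: 0.006
```

```bash
cat > ck2.py <<'E'
from h import *
import sys
s,M=st()
print("Ftool",np.round(M.T@s["force"],1))
p,d=arm.read_camera("scene")
cv2.imwrite("pics/%s.png"%sys.argv[1],cv2.resize(p[170:280,270:410,::-1],(700,550),interpolation=2))
E
python3 ck2.py d1
```

```text
t 19.42 tcp [617.8 201.7 106.7] psi_y -11.5 z [ 0.002  0.    -1.   ] F [-0.   0.2 -0.1] T [-0.01  0.05 -0.06] q [0.21 0.45 1.49 0.   1.2  0.41] gap 0.006
Ftool [ 0.2 -0.1  0.1]
```

View pics/d1.png

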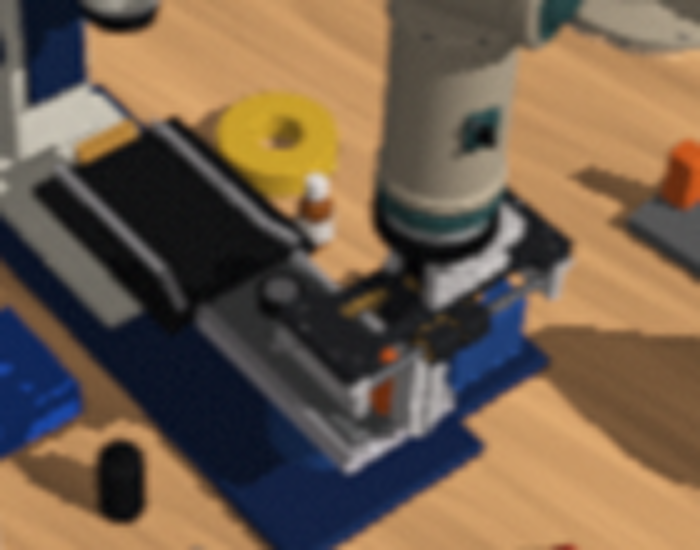

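>>> servo_tool:
  increments:
    - [0,0,0,-2,0,0,1]
    - [0,0,0,-2,0,0,1]
    - [0,0,0,-2,0,0,1]
    - [0,0,0,-2,0,0,1]
    - [0,0,0,-2,0,0,1]
    - [0,0,0,-2,0,0,1]
    - [0,0,0,-2,0,0,1]
    - [0,0,0,-2,0,0,1]

```text
clock: 20.13
tool_pos: [0.6141, 0.1864, 0.1056]
eef_rot: [0.774, 0.633, 0.001, -0.0]
force: [0.3, 2.7, 0.3]
finger_gap: 0.003
```

>>> servo_tool:
  increments:
    - [0,0,0,-2,0,0,1]
    - [0,0,0,-2,0,0,1]
    - [0,0,0,-3,0,0,1]
    - [0,0,0,-3,0,0,1]
    - [0,0,0,-3,0,0,1]
    - [0,0,0,-3,0,0,1]
    - [0,0,0,-3,0,0,1]
    - [0,0,0,-3,0,0,1]

```text
clock: 20.8
tool_pos: [0.6094, 0.1641, 0.1055]
eef_rot: [0.774, 0.633, 0.0, -0.0]
force: [1.1, 3.0, 1.1]
finger_gap: 0.007
```

```bash
python3 ck2.py d2
```

```text
t 20.8 tcp [609.4 164.1 105.5] psi_y -11.5 z [ 0.  0. -1.] F [1.1 3.  1.1] T [ 0.49 -0.    0.09] q [0.15 0.43 1.53 0.   1.18 0.35] gap 0.007
Ftool [ 3.1  0.5 -1.1]
```

View pics/d2.png

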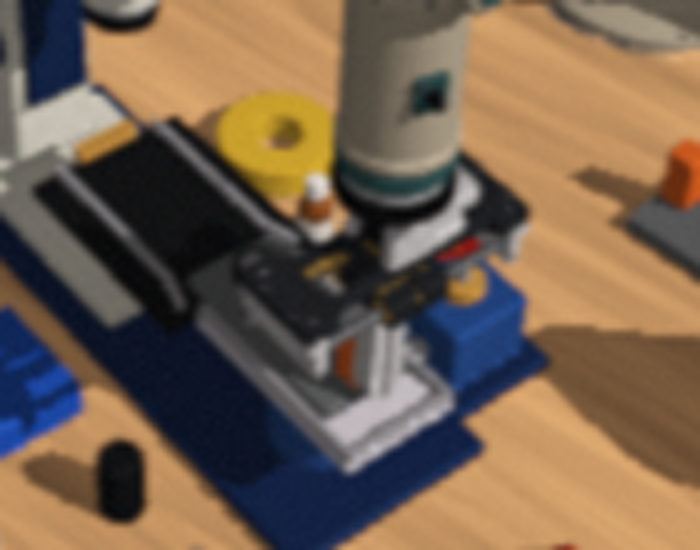

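The carrier slides with about 3 N, and the post touches the fingers at crop (348,365). About 145 mm remain.

>>> servo_tool:
  increments:
    - [0,0,0,-3.5,0,0,1]
    - [0,0,0,-3.5,0,0,1]
    - [0,0,0,-3.5,0,0,1]
    - [0,0,0,-3.5,0,0,1]
    - [0,0,0,-3.5,0,0,1]
    - [0,0,0,-3.5,0,0,1]
    - [0,0,0,-3.5,0,0,1]
    - [0,0,0,-3.5,0,0,1]

```text
clock: 21.52
tool_pos: [0.6039, 0.1366, 0.1056]
eef_rot: [0.774, 0.633, 0.0, -0.0]
force: [0.4, 3.5, 0.9]
finger_gap: 0.002
```

>>> servo_tool:
  increments:
    - [0,0,0,-3.5,0,0,1]
    - [0,0,0,-3.5,0,0,1]
    - [0,0,0,-3.5,0,0,1]
    - [0,0,0,-3.5,0,0,1]
    - [0,0,0,-3.5,0,0,1]
    - [0,0,0,-3.5,0,0,1]
    - [0,0,0,-3.5,0,0,1]
    - [0,0,0,-3.5,0,0,1]

```text
clock: 22.18
tool_pos: [0.5984, 0.1093, 0.1056]
eef_rot: [0.774, 0.633, 0.0, -0.0]
force: [1.4, 3.8, 1.9]
finger_gap: 0.005
```

```bash
python3 ck2.py d3
```

```text
t 22.18 tcp [598.4 109.3 105.6] psi_y -11.5 z [ 0.  0. -1.] F [1.4 3.8 1.9] T [ 0.62 -0.02  0.03] q [0.07 0.39 1.58 0.   1.16 0.27] gap 0.005
Ftool [ 4.   0.6 -1.9]
```

View pics/d3.png

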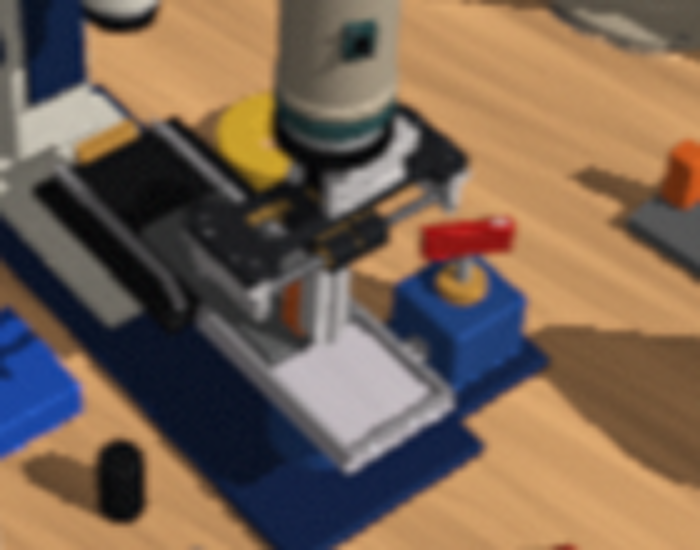

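>>> servo_tool:
  increments:
    - [0,0,0,-3.5,0,0,1]
    - [0,0,0,-3.5,0,0,1]
    - [0,0,0,-3.5,0,0,1]
    - [0,0,0,-3.5,0,0,1]
    - [0,0,0,-3.5,0,0,1]
    - [0,0,0,-3.5,0,0,1]
    - [0,0,0,-3.5,0,0,1]
    - [0,0,0,-3.5,0,0,1]

```text
clock: 22.9
tool_pos: [0.5928, 0.0817, 0.1056]
eef_rot: [0.774, 0.633, 0.0, 0.0]
force: [-0.1, 4.9, 3.1]
finger_gap: 0.004
```

>>> servo_tool:
  increments:
    - [0,0,0,-3.5,0,0,1]
    - [0,0,0,-3.5,0,0,1]
    - [0,0,0,-3.5,0,0,1]
    - [0,0,0,-3.5,0,0,1]
    - [0,0,0,-3.5,0,0,1]
    - [0,0,0,-3.5,0,0,1]
    - [0,0,0,-3.5,0,0,1]
    - [0,0,0,-3.5,0,0,1]

```text
clock: 23.57
tool_pos: [0.5867, 0.054, 0.1051]
eef_rot: [0.774, 0.633, -0.001, -0.0]
force: [0.1, 1.6, 0.2]
finger_gap: 0.005
```

```bash
python3 ck2.py d4; python3 - <<'E'
from h import *
p,d=arm.read_camera("top"); cv2.imwrite("pics/d4t.png",cv2.resize(p[130:250,260:400,::-1],(700,600),interpolation=2))
for c in("scene","top"):
  for q in("carrier_nose","stop_face"):
    print(c,q,[(np.round(a["centre"],4).tolist(),round(a["confidence"],2)) for a in arm.pinpoint(c,q) if a["centre"][2]>.07])
E
```

```text
t 23.57 tcp [586.7  54.  105.1] psi_y -11.5 z [-0.001 -0.    -1.   ] F [0.1 1.6 0.2] T [ 0.45 -0.08  0.04] q [-0.03  0.37  1.63 -0.    1.15  0.17] gap 0.005
Ftool [ 1.6 -0.2 -0.2]
scene carrier_nose [([0.5564, -0.1016, 0.0919], 0.57)]
scene stop_face [([0.5496, -0.1304, 0.0937], 0.46)]
top carrier_nose [([0.5579, -0.1029, 0.0903], 0.86)]
top stop_face [([0.5531, -0.1309, 0.0971], 0.43)]
```

View pics/d4.png

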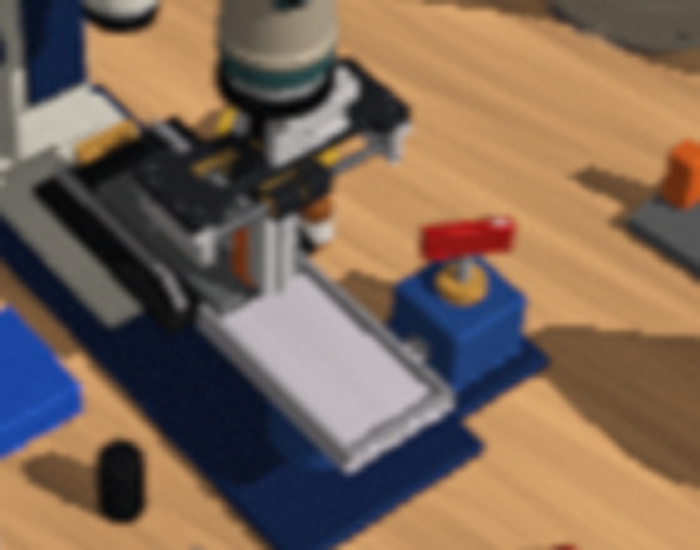

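View pics/d4t.png

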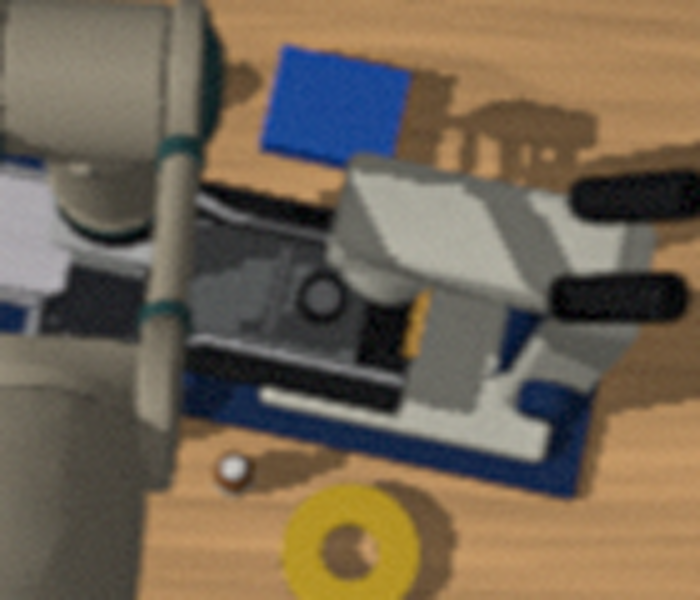

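The nose (top crop x≈360) is about 30 mm from the brass stop (x≈408). Slowing down.

>>> servo_tool:
  increments:
    - [0,0,0,-2.5,0,0,1]
    - [0,0,0,-2.5,0,0,1]
    - [0,0,0,-2.5,0,0,1]
    - [0,0,0,-2.5,0,0,1]
    - [0,0,0,-2.5,0,0,1]
    - [0,0,0,-2.5,0,0,1]
    - [0,0,0,-2,0,0,1]
    - [0,0,0,-1,0,0,1]

```text
clock: 24.53
tool_pos: [0.5836, 0.0366, 0.1054]
eef_rot: [0.774, 0.633, -0.0, -0.0]
force: [-1.0, 1.1, -0.2]
finger_gap: 0.004
```

>>> servo_tool:
  increments:
    - [0,0,0,-0.6,0,0,1]
    - [0,0,0,-0.6,0,0,1]
    - [0,0,0,-0.6,0,0,1]
    - [0,0,0,-0.6,0,0,1]
    - [0,0,0,-0.6,0,0,1]
    - [0,0,0,-0.6,0,0,1]
    - [0,0,0,-0.6,0,0,1]
    - [0,0,0,-0.6,0,0,1]

```text
clock: 25.2
tool_pos: [0.5827, 0.0323, 0.1055]
eef_rot: [0.774, 0.633, 0.0, -0.0]
force: [-0.2, 2.4, -1.1]
finger_gap: 0.004
```

```bash
python3 ck2.py d5; python3 - <<'E'
from h import *
p,d=arm.read_camera("top"); cv2.imwrite("pics/d5t.png",cv2.resize(p[155:225,300:380,::-1],(640,560),interpolation=2))
for c in("scene","top"):
  for q in("carrier_nose",):
    print(c,q,[(np.round(a["centre"],4).tolist(),round(a["confidence"],2)) for a in arm.pinpoint(c,q) if a["centre"][2]>.07])
E
```

```text
t 25.2 tcp [582.7  32.3 105.5] psi_y -11.5 z [ 0.  0. -1.] F [-0.2  2.4 -1.1] T [ 0.27 -0.01 -0.02] q [-0.06  0.36  1.64  0.    1.14  0.14] gap 0.004
Ftool [ 2.4 -0.6  1.1]
scene carrier_nose [([0.552, -0.1208, 0.0923], 0.53)]
top carrier_nose [([0.5522, -0.1229, 0.0911], 0.69), ([0.5545, -0.1313, 0.0973], 0.27)]
```

View pics/d5t.png

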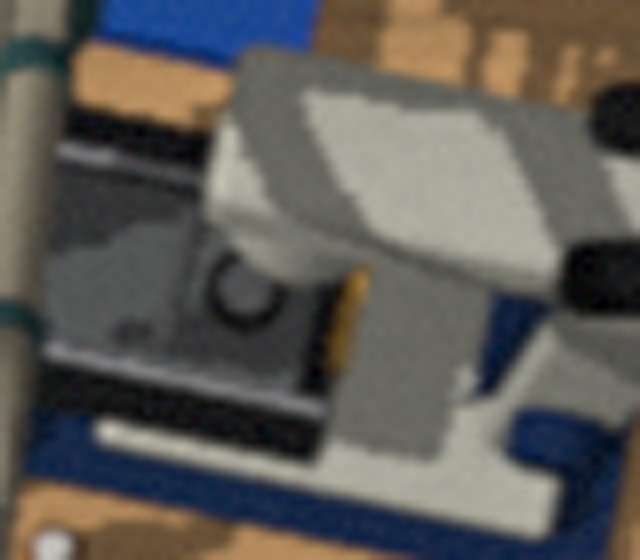

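About 8–9 mm are left: nose at crop x≈308, brass at ≈332.

>>> servo_tool:
  increments:
    - [0,0,0,-0.6,0,0,1]
    - [0,0,0,-0.6,0,0,1]
    - [0,0,0,-0.6,0,0,1]
    - [0,0,0,-0.6,0,0,1]
    - [0,0,0,-0.6,0,0,1]
    - [0,0,0,-0.5,0,0,1]
    - [0,0,0,-0.3,0,0,1]
    - [0,0,0,0,0,0,1]

```text
clock: 26.07
tool_pos: [0.582, 0.0285, 0.1055]
eef_rot: [0.774, 0.633, 0.0, 0.0]
force: [0.4, 2.1, -1.5]
finger_gap: 0.004
```

>>> servo_tool:
  increments:
    - [0,0,0,-0.2,0,0,1]
    - [0,0,0,-0.2,0,0,1]
    - [0,0,0,-0.2,0,0,1]
    - [0,0,0,-0.2,0,0,1]
    - [0,0,0,-0.2,0,0,1]
    - [0,0,0,-0.2,0,0,1]
    - [0,0,0,-0.2,0,0,1]
    - [0,0,0,0,0,0,1]

```text
clock: 26.73
tool_pos: [0.5817, 0.0272, 0.1055]
eef_rot: [0.774, 0.633, 0.0, 0.0]
force: [0.6, 2.5, -0.3]
finger_gap: 0.007
```

```bash
python3 ck2.py d6
```

```text
t 26.73 tcp [581.7  27.2 105.5] psi_y -11.5 z [ 0.  0. -1.] F [ 0.6  2.5 -0.3] T [ 0.35 -0.02  0.02] q [-0.07  0.36  1.64  0.    1.14  0.13] gap 0.007
Ftool [2.6 0.1 0.3]
```

>>> servo_tool:
  increments:
    - [0,0,0,-0.2,0,0,1]
    - [0,0,0,-0.2,0,0,1]
    - [0,0,0,-0.2,0,0,1]
    - [0,0,0,-0.2,0,0,1]
    - [0,0,0,-0.2,0,0,1]
    - [0,0,0,0,0,0,1]
    - [0,0,0,0,0,0,1]
    - [0,0,0,0,0,0,1]

```text
clock: 27.45
tool_pos: [0.5815, 0.0262, 0.1055]
eef_rot: [0.774, 0.633, 0.0, 0.0]
force: [1.0, 3.1, 0.7]
finger_gap: 0.005
```

```bash
python3 ck2.py d7
```

```text
t 27.45 tcp [581.5  26.2 105.5] psi_y -11.5 z [ 0.  0. -1.] F [1.  3.1 0.7] T [ 0.4  -0.02  0.04] q [-0.07  0.36  1.64  0.    1.14  0.13] gap 0.005
Ftool [ 3.2  0.3 -0.7]
```

>>> servo_tool:
  increments:
    - [0,0,0,-0.2,0,0,1]
    - [0,0,0,-0.2,0,0,1]
    - [0,0,0,-0.2,0,0,1]
    - [0,0,0,-0.2,0,0,1]
    - [0,0,0,-0.2,0,0,1]
    - [0,0,0,-0.2,0,0,1]
    - [0,0,0,0,0,0,1]
    - [0,0,0,0,0,0,1]

```text
clock: 28.17
tool_pos: [0.5813, 0.025, 0.1055]
eef_rot: [0.774, 0.633, 0.0, 0.0]
force: [0.7, 2.5, 0.4]
finger_gap: 0.003
```

>>> servo_tool:
  increments:
    - [0,0,0,-0.2,0,0,1]
    - [0,0,0,-0.2,0,0,1]
    - [0,0,0,-0.2,0,0,1]
    - [0,0,0,-0.2,0,0,1]
    - [0,0,0,-0.2,0,0,1]
    - [0,0,0,0,0,0,1]
    - [0,0,0,0,0,0,1]
    - [0,0,0,0,0,0,1]

```text
clock: 28.83
tool_pos: [0.5811, 0.024, 0.1055]
eef_rot: [0.774, 0.633, 0.0, 0.0]
force: [0.3, 3.0, 1.1]
finger_gap: 0.004
```

```bash
python3 ck2.py d8
```

```text
t 28.83 tcp [581.1  24.  105.5] psi_y -11.5 z [ 0.  0. -1.] F [0.3 3.  1.1] T [ 0.49 -0.02  0.01] q [-0.08  0.36  1.65  0.    1.14  0.12] gap 0.004
Ftool [ 3.  -0.3 -1.1]
```

>>> servo_tool:
  increments:
    - [0,0,0,-0.2,0,0,1]
    - [0,0,0,-0.2,0,0,1]
    - [0,0,0,-0.2,0,0,1]
    - [0,0,0,-0.2,0,0,1]
    - [0,0,0,-0.2,0,0,1]
    - [0,0,0,0,0,0,1]
    - [0,0,0,0,0,0,1]
    - [0,0,0,0,0,0,1]

```text
clock: 29.55
tool_pos: [0.5809, 0.0231, 0.1055]
eef_rot: [0.774, 0.633, 0.0, 0.0]
force: [0.7, 3.5, 2.1]
finger_gap: 0.005
```

```bash
python3 ck2.py d9;  python3 - <<'E'
from h import *
p,d=arm.read_camera("top"); cv2.imwrite("pics/d9t.png",cv2.resize(p[155:225,300:380,::-1],(640,560),interpolation=2))
E
```

```text
t 29.55 tcp [580.9  23.1 105.5] psi_y -11.5 z [ 0.  0. -1.] F [0.7 3.5 2.1] T [ 0.58 -0.01 -0.01] q [-0.08  0.36  1.65  0.    1.14  0.12] gap 0.005
Ftool [ 3.6  0.  -2.1]
```

View pics/d9t.png

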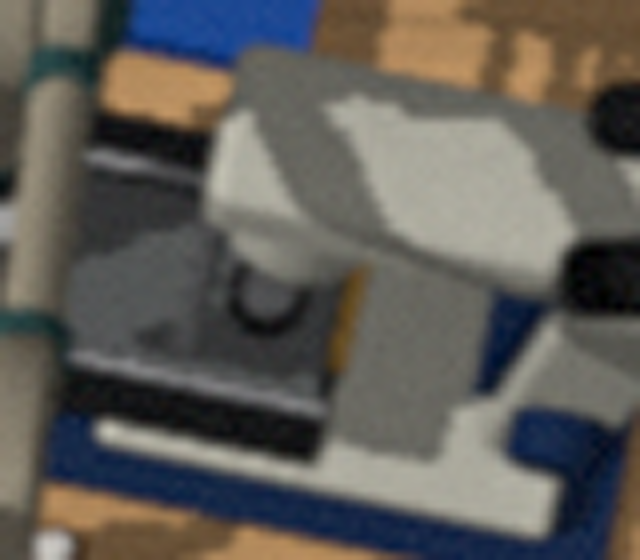

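The nose is now very close to the brass at crop x≈332. I'll keep feeling for contact.

>>> servo_tool:
  increments:
    - [0,0,0,-0.2,0,0,1]
    - [0,0,0,-0.2,0,0,1]
    - [0,0,0,-0.2,0,0,1]
    - [0,0,0,-0.2,0,0,1]
    - [0,0,0,-0.2,0,0,1]
    - [0,0,0,0,0,0,1]
    - [0,0,0,0,0,0,1]
    - [0,0,0,0,0,0,1]

```text
clock: 30.32
tool_pos: [0.5807, 0.0221, 0.1055]
eef_rot: [0.774, 0.633, 0.0, 0.0]
force: [0.0, 3.6, 3.3]
finger_gap: 0.004
```

```bash
python3 ck2.py e0
```

```text
t 30.32 tcp [580.7  22.1 105.5] psi_y -11.5 z [ 0.  0. -1.] F [0.  3.6 3.3] T [ 0.58 -0.06  0.05] q [-0.08  0.36  1.65  0.    1.14  0.12] gap 0.004
Ftool [ 3.5 -0.7 -3.3]
```

>>> servo_tool:
  increments:
    - [0,0,0,-0.2,0,0,1]
    - [0,0,0,-0.2,0,0,1]
    - [0,0,0,-0.2,0,0,1]
    - [0,0,0,-0.2,0,0,1]
    - [0,0,0,0,0,0,1]
    - [0,0,0,0,0,0,1]
    - [0,0,0,0,0,0,1]
    - [0,0,0,0,0,0,1]

```text
clock: 31.03
tool_pos: [0.5806, 0.0217, 0.1055]
eef_rot: [0.774, 0.633, 0.0, -0.0]
force: [1.8, 4.8, 1.6]
finger_gap: 0.005
```

```bash
python3 ck2.py e1
```

```text
t 31.03 tcp [580.6  21.7 105.5] psi_y -11.5 z [ 0.     0.001 -1.   ] F [1.8 4.8 1.6] T [ 0.82 -0.07 -0.01] q [-0.08  0.36  1.65  0.    1.14  0.12] gap 0.005
Ftool [ 5.1  0.8 -1.5]
```

Contact: the tool stalls at 21.7 mm and the force is rising. I'll press up in small steps.

>>> servo_tool:
  increments:
    - [0,0,0,-0.2,0,0,1]
    - [0,0,0,-0.2,0,0,1]
    - [0,0,0,-0.2,0,0,1]
    - [0,0,0,-0.2,0,0,1]
    - [0,0,0,0,0,0,1]
    - [0,0,0,0,0,0,1]
    - [0,0,0,0,0,0,1]
    - [0,0,0,0,0,0,1]

```text
clock: 31.75
tool_pos: [0.5806, 0.0217, 0.1055]
eef_rot: [0.774, 0.633, 0.001, -0.001]
force: [0.9, 6.8, 2.4]
finger_gap: 0.007
```

```bash
python3 ck2.py e2
```

```text
t 31.75 tcp [580.6  21.7 105.5] psi_y -11.5 z [ 0.001  0.002 -1.   ] F [0.9 6.8 2.4] T [ 1.07 -0.2   0.04] q [-0.08  0.36  1.65  0.    1.14  0.12] gap 0.007
Ftool [ 6.8 -0.5 -2.4]
```

>>> servo_tool:
  increments:
    - [0,0,0,-0.4,0,0,1]
    - [0,0,0,-0.4,0,0,1]
    - [0,0,0,-0.4,0,0,1]
    - [0,0,0,-0.4,0,0,1]
    - [0,0,0,0,0,0,1]
    - [0,0,0,0,0,0,1]
    - [0,0,0,0,0,0,1]
    - [0,0,0,0,0,0,1]

```text
clock: 32.47
tool_pos: [0.5805, 0.0217, 0.1055]
eef_rot: [0.774, 0.633, 0.002, -0.002]
force: [1.1, 10.2, 2.2]
finger_gap: 0.004
```

```bash
python3 ck2.py e3
```

```text
t 32.47 tcp [580.5  21.7 105.5] psi_y -11.5 z [ 0.001  0.005 -1.   ] F [ 1.1 10.2  2.2] T [ 1.72 -0.19  0.01] q [-0.09  0.36  1.65  0.01  1.14  0.11] gap 0.004
Ftool [10.3 -1.  -2.1]
```

>>> servo_tool:
  increments:
    - [0,0,0,-0.4,0,0,1]
    - [0,0,0,-0.4,0,0,1]
    - [0,0,0,-0.4,0,0,1]
    - [0,0,0,0,0,0,1]
    - [0,0,0,0,0,0,1]
    - [0,0,0,0,0,0,1]
    - [0,0,0,0,0,0,1]
    - [0,0,0,0,0,0,1]

```text
clock: 33.18
tool_pos: [0.5802, 0.0217, 0.1056]
eef_rot: [0.775, 0.633, 0.003, -0.002]
force: [1.4, 13.3, 2.7]
finger_gap: 0.004
```

```bash
python3 ck2.py e4; python3 - <<'E'
from h import *
p,d=arm.read_camera("top"); cv2.imwrite("pics/e4t.png",cv2.resize(p[155:225,300:380,::-1],(640,560),interpolation=2))
E
```

```text
t 33.18 tcp [580.2  21.7 105.6] psi_y -11.5 z [ 0.001  0.007 -1.   ] F [ 1.4 13.3  2.7] T [ 2.15 -0.23  0.02] q [-0.09  0.36  1.65  0.01  1.14  0.11] gap 0.004
Ftool [13.3 -1.3 -2.6]
```

View pics/e4t.png

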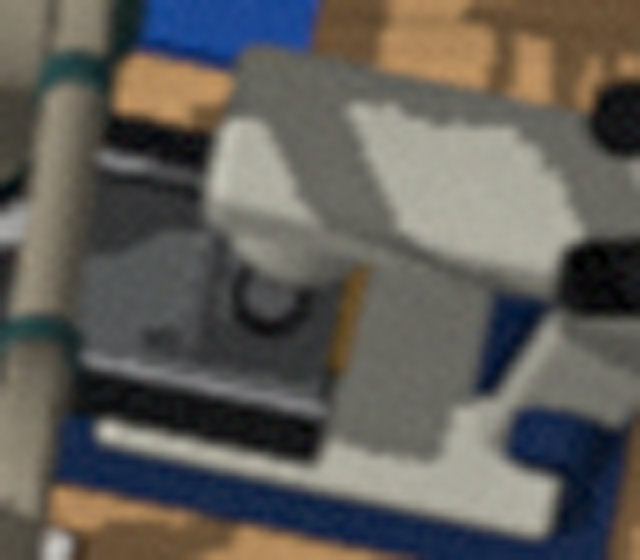

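View pics/e4.png

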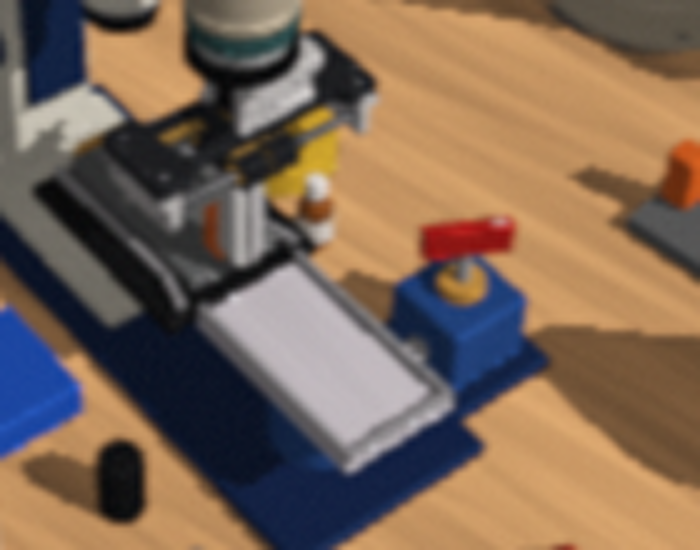

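The nose is on the brass stop (crop x≈332), held at 13 N at the tool. That is about 10 N on the stop after friction. Backing off and rising.

>>> servo_tool:
  increments:
    - [0,0,0,0,0,0,1]
    - [0,0,0,1,0,0,1]
    - [0,0,0,1.5,0,0,1]
    - [0,0,0,1.5,0,0,1]
    - [0,0,0,2,0,0,1]
    - [0,0,0,4,0,0,1]
    - [0,0,0,8,0,0,1]
    - [0,0,0,8,0,0,1]

```text
clock: 33.95
tool_pos: [0.5848, 0.0431, 0.1051]
eef_rot: [0.774, 0.633, -0.001, 0.0]
force: [-0.6, 0.0, -0.5]
finger_gap: 0.005
```

>>> servo_tool:
  increments:
    - [0,0,0,6,0,-5,1]
    - [0,0,0,0,0,-20,1]
    - [0,0,0,0,0,-25,1]
    - [0,0,0,0,0,-25,1]
    - [0,0,0,10,-15,-25,1]
    - [0,0,0,20,-30,0,1]
    - [0,0,0,20,-30,0,1]
    - [0,0,0,20,-30,0,1]

```text
clock: 34.62
tool_pos: [0.4966, 0.1396, 0.2063]
eef_rot: [0.774, 0.633, 0.001, 0.0]
force: [-0.4, 0.3, 0.2]
finger_gap: 0.003
```

>>> servo_tool:
  increments:
    - [0,0,0,20,-30,0,1]
    - [0,0,0,20,-30,0,1]
    - [0,0,0,20,-30,0,1]
    - [0,0,0,20,-30,0,1]
    - [0,0,0,0,0,0,1]
    - [0,0,0,0,0,0,1]
    - [0,0,0,0,0,0,1]
    - [0,0,0,0,0,0,1]

```text
clock: 35.28
tool_pos: [0.3965, 0.2403, 0.2056]
eef_rot: [0.774, 0.633, 0.0, 0.0]
force: [-0.2, -0.4, -0.2]
finger_gap: 0.004
```

```bash
python3 - <<'E'
from h import *
st()
for c in("scene","top"):
    p,d=arm.read_camera(c);P=cloud(c,d); cv2.imwrite(f"pics/{c}9.png",p[:,:,::-1])
    r,o=masks(p,P); m=r&(np.hypot(P[...,0]-.479,P[...,1]-.137)<.06)&(P[...,2]>.118); X=P[m]
    if len(X)>5: print("bar",len(X),pca(X))
    for q in("carrier_post","carrier_nose","stop_face","platform_top"):
        print(c,q,[(np.round(a["centre"],4).tolist(),round(a["confidence"],2)) for a in arm.pinpoint(c,q) if a["centre"][2]>.07])
for q in("tape_roll","dropper","canister","slide_box","driver","mug","lens_cap"):
  print(q,[(np.round(r["centre"],3).tolist(),round(r["confidence"],2)) for r in arm.pinpoint("top",q)][:1])
a=cv2.imread("pics/scene9.png")[150:280,240:420]; b=cv2.imread("pics/top9.png")[130:260,220:400]
cv2.imwrite("pics/f.png",np.vstack([cv2.resize(x,(415,300),interpolation=2) for x in(a,b)]))
E
```

```text
t 35.28 tcp [396.5 240.3 205.6] psi_y -11.5 z [ 0.001 -0.    -1.   ] F [-0.2 -0.4 -0.2] T [-0.04  0.09  0.02] q [ 0.4   0.11  1.73 -0.    1.31  0.6 ] gap 0.004
bar 93 (array([0.4826539 , 0.14031801]), np.float64(-40.063223997610145), array([0.16208203, 0.02840354]))
scene carrier_post [([0.5781, -0.0008, 0.1182], 0.97)]
scene carrier_nose [([0.5502, -0.1321, 0.0908], 0.75)]
scene stop_face [([0.5511, -0.1271, 0.0952], 0.47)]
scene platform_top [([0.5985, 0.1143, 0.09], 0.95)]
bar 58 (array([0.47988282, 0.13000992]), np.float64(143.38009619752017), array([0.12340117, 0.0262448 ]))
top carrier_post [([0.5758, 0.0003, 0.1197], 0.7)]
top carrier_nose [([0.5525, -0.1318, 0.0923], 0.77), ([0.5536, -0.1294, 0.0959], 0.29)]
top stop_face [([0.5505, -0.1292, 0.0963], 0.44)]
top platform_top [([0.604, 0.1162, 0.0929], 0.93)]
tape_roll [([0.397, -0.093, -0.001], 0.73)]
dropper [([0.457, -0.014, -0.001], 0.39)]
canister [([0.732, 0.049, -0.003], 0.67)]
slide_box [([0.72, -0.076, -0.001], 0.65)]
driver [([0.649, 0.28, 0.003], 0.62)]
mug [([0.447, -0.517, 0.003], 0.9)]
lens_cap []
```

View pics/f.png

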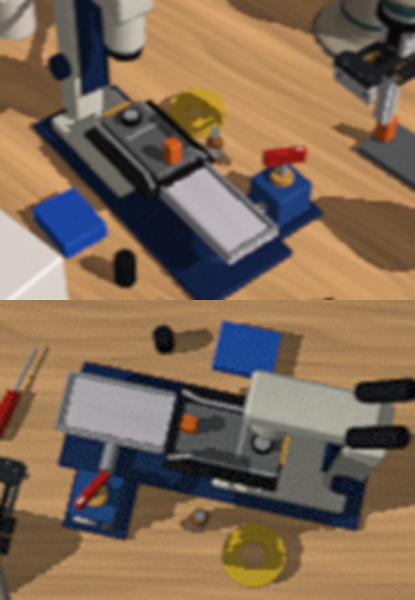

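The carrier is seated flat against the brass stop (top crop (285,450)), the platform is down, the bar is back at its starting angle, and the arm is clear.

```bash
python3 -c "
from workcell import arm
print(arm.finish_job(),arm.get_state()['clock'])"
```

```text
the job is handed in; nothing more can be done
the job is handed in; nothing more can be done
```

The job is done and handed in at about 36 s of the 72 s allowed. No verdict is reported, so the results below are my own last checks.

- **Valve and platform:** I opened the valve in small steps, about 24° in all. The platform sank at up to about 9 mm/s by the camera and came to rest on its end stop. I then turned the valve back until the seat pushed back at about 0.3 N m. In the pictures the bar is within about 1° of its starting angle.
- **Carrier:** I pushed it by the post with closed fingers, against about 3 N of friction, until the tool stalled on the stop. I then pressed to 13.3 N at the tool, which I estimate as about 10 N on the stop after friction. The stop force itself was not measured.
- **Final checks:**
    - The detectors put the nose 3–5 mm past the stop face, which is within their error but too coarse to confirm the 1.5 mm tolerance. Contact rests on the tool stalling there and the force rise.
    - The carrier looks flat in the pictures.
    - The arm is clear, and the wrist force reads close to zero.
- **Bystanders:** six of the seven read within about 4 mm of where they started. The lens cap was missed by the detector in the last picture, but the arm did not work near it.

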